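# Put three lab containers on their right instruments

### The job

The three white containers stand on the wrong instruments: the squat wide jar belongs on the balance, the tall round bottle on the stirrer and the square bottle on the cooling block. Put each one upright in the middle of its own instrument, parking one in the middle of the empty black-topped stand on the way and leaving that stand empty at the end. Set them down gently rather than dropping them, never on the bench itself and never tipped over, and leave the beaker, the tube rack and the tip box where they are.

Things in the scene. Friction and masses are not known exactly. Their poses are not given: they have to be found in the camera images.
- jar: Squat round jar, white plastic with a black lid of nearly full width: 66 mm across the lid (upper 14 mm), 64 mm across the body, 50 mm high, 0.13 to 0.25 kg. Origin: centre of its underside; z up. Stands at the start within 12 mm of the middle of an instrument that is not its own, as do the other two containers.
- tall_bottle: Tall round bottle, white plastic: body 50 mm across and straight up to 78 mm, then a shoulder and a black cap 32 mm across; 105 mm high in all, 0.14 to 0.28 kg. Origin: centre of its underside; z up.
- square_bottle: Square bottle, white plastic: body 54 x 54 mm and 62 mm high, with a round black cap 40 mm across on top; 80 mm high in all, 0.15 to 0.31 kg. Origin: centre of its underside; x and y axes square to its flat sides, z up; any yaw.
- balance: Laboratory balance: white housing 185 x 130 mm with a dark display panel on its robot side and a round steel pan, 110 mm across. Origin: on the bench below the centre of the pan; x axis points away from the display; the pan's top face is 60 mm above the bench and nothing on the balance is higher. Fixed; at any place in the row of four, yaw within 0.25 rad.
- stirrer: Magnetic stirrer: grey housing 185 x 130 mm with two black knobs on its robot side and a square aluminium plate, 104 x 104 mm. Origin: on the bench below the centre of the plate; x axis points away from the knobs; the plate's top face is 60 mm above the bench; knobs 4 mm higher, 94 mm from its centre. Fixed; at any place in the row of four, yaw within 0.25 rad.
- cooler: Cooling block: finned aluminium block on a black base, its ribbed aluminium top 106 x 124 mm. Origin: on the bench below the centre of the top; the top face is 56 mm above the bench and nothing on it is higher. Fixed; at any place in the row of four, yaw within 0.25 rad.
- stand: Low parking stand, empty at the start: grey plastic slab 130 x 130 mm with a black rubber top 110 x 110 mm. Origin: on the bench below its centre; its top face is 22 mm above the bench. Fixed; at any place in the row of four, yaw within 0.25 rad.
- beaker: Bystander: loose glass beaker, 68 mm across, 85 mm high, behind the row of stations as seen from the robot. Origin: centre of its underside.
- tube_rack: Bystander: loose yellow tube rack, 75 x 180 mm, with capped tubes up to 84 mm high, behind the middle of the row. Origin: centre of its underside.
- tip_box: Bystander: loose clear box of pipette tips, 80 x 110 mm, 52 mm high, behind the row. Origin: centre of its underside.

How it is judged:
By the outcome, as a careful person would: the job done as asked, in the order asked, and still so for the second after the job is handed in, with the robot touching nothing.
It also fails if it takes over 112 s, if anything falls off the work surface, if the arm or the gripper's body presses on something with over 40 N, if the wrist force passes 120 N, or if a joint passes its speed limit or range.

### The arm

A 6-joint arm with a two-finger parallel gripper is mounted at the origin on the work surface. World frame = base frame: x ahead of the robot, y to its left, z up, the work surface at z = 0. Lengths are in m, angles in rad, forces in N, time in s.
With the tool pointing down it reaches from about 0.375 to 0.975 m from the base axis. Payload 3.8 kg.
Tool frame: the origin (TCP) lies midway between the tips of the shut fingers; the grasp point (between the pads) lies 19 mm behind it; z points along the fingers, y is the line along which they close (so a half turn about z gives the same grasp; the last joint's range is limited). The gripper opens to 88 mm and grips with 3 to 60 N. Pads are 18 mm wide; open, the fingers measure 123 mm over their backs; the gripper's body (75 mm by 187 mm) begins 45 mm behind the grasp point.
Start: joints at [-1.369, 0.264, 1.604, -0, 1.274, -0.037], TCP at [0.16, -0.656, 0.239] pointing down, gripper open.
Joint ranges: [-2.63, 2.63], [-0.94, 2.18], [0.31, 2.57], [-1.31, 4.45], [0, 2.66], [-2.55, 2.55]. Speed limits (rad/s): [2.57, 2.57, 3.14, 3.14, 3.14, 3.14].

### API

Orientations are given as a unit quaternion [w, x, y, z].
In Python, from station import arm, inverse_kinematics, imaging, recognise, regions_of, tip_of, telemetry gives the robot as it stands. Calls block until the motion is done:
- arm.movep(position, orientation): joint-space move of the TCP to a pose.
- arm.move_straight(position, rot=None, rate=0.15): straight line of the TCP; rot=None keeps the orientation; rate is the mean speed in m/s.
- arm.set_joints(angles): joint-space move.
- arm.move_gripper(opening, grip_force=None): finger opening in m; grip_force is the grip in N (None keeps the last); returns when the fingers have stopped.
- arm.hold(seconds).
- inverse_kinematics(position, orientation): joint angles nearest the present ones, or None.
- imaging.get_image(name): name is "scene" or "top" or "wrist"; returns the picture (480x640x3 uint8, red, green, blue); there is no depth.
- imaging.camera_model(name): a dict with "fx", "fy", "cx", "cy" (pixels), "k1" (the pictures are not rectified: a ray, as slopes to the right and down, at radius r is drawn at 1 + k1 r^2 times it, then the intrinsics apply), "rvec" (rotation vector, rad) and "tvec" (3), from world to camera coordinates, as OpenCV has them. Camera axes: x right, y down, z forward; pixel columns grow to the right and rows downward; lengths in m; the calibration is good to about 2 mm. A picture is of the moment at which its call begins: read the wrist's pose just before it. camera_model takes no time and is no camera call; for the wrist camera it gives the pose at the moment of the call.
A pose or a line that the arm cannot do raises arm.Unreachable and nothing moves.
- arm.hand_in(): hands the job in; it is judged then, once.
Trained networks look in the newest picture that a camera, given by its name, has taken for a name from the list of things; names that differ only in an ending like _2 or _b are one class to them, and where a whole thing is asked for, a point or a joint stands for the part that bears it (a point fixed in the world has none). Each returns a list of dicts, best first, with "score" (0 to 1); they miss things now and then, are a little off and sometimes report something else, mostly with a low value. They report only what shows in the picture. A call takes as long as a camera call.
- recognise(camera, query): "xy" ([column, row] in pixels, amid what is visible of it).
- regions_of(camera, query): "region" (480x640 bool, what is visible of it) and "xy" ([column, row] in pixels, amid what is visible of it).
- tip_of(camera, query): "xy" ([column, row] in pixels: a listed point, or the origin of a listed thing).
Readings, each from a call of its own:
- telemetry.get_time(): time.
- telemetry.get_joint_pos(): joint angles.
- telemetry.get_qd(): joint speeds.
- telemetry.get_tau(): joint torques, N m.
- telemetry.get_tool_pos(): TCP position.
- telemetry.get_tcp_rot(): TCP orientation.
- telemetry.get_wrist_force(): force on the tool from outside, world axes, zero at the start.
- telemetry.get_ft_torque(): the same for the moment, N m.
- telemetry.get_finger_gap(): finger opening in m.
- telemetry.get_grasp_force(): force on a finger pad.
Only numpy, scipy, OpenCV 4.12 (cv2) and the standard library are available. Lean on these libraries where they do the work, as an engineer would, in place of code of your own. Each camera call takes 0.05 s, during which the arm holds its last target. There are 200 camera calls.

## Working session

There is one attempt and no reset: what is moved stays moved. The work goes in short steps, each a Python script; the robot and the scene stay as the last script left them, time stands still between calls to the robot, and variables do not carry over. Pictures are saved under pics/ and viewed, at most 14 in all, crops included, and the job is handed in when it is done.

```bash
ls; mkdir -p pics; python3 - <<'E'
from station import *
import cv2
for n in ("scene","top"):
    cv2.imwrite(f"pics/{n}0.png",cv2.cvtColor(imaging.get_image(n),cv2.COLOR_RGB2BGR)); print(n,imaging.camera_model(n))
    for q in "jar tall_bottle square_bottle balance stirrer cooler stand".split():
        print(q,[(round(d["score"],2),[round(float(v)) for v in d["xy"]]) for d in tip_of(n,q)[:2]])
print(telemetry.get_time(),telemetry.get_tcp_rot())
E
```

```text
pics
scene {'fx': 479.5628446208754, 'fy': 479.5628446208754, 'cx': 328.40880328654504, 'cy': 239.47350070276613, 'k1': -0.12532579129297, 'rvec': array([ 1.98657459,  1.3221248 , -0.55543754]), 'tvec': array([-0.22664572, -0.34200639,  1.3673022 ])}
jar [(0.65, [375, 213]), (0.18, [143, 260])]
tall_bottle [(0.98, [258, 240]), (0.5, [372, 321])]
square_bottle [(0.76, [132, 244])]
balance []
stirrer [(0.64, [144, 259])]
cooler [(0.81, [374, 232])]
stand [(0.89, [430, 179])]
top {'fx': 519.1589070058116, 'fy': 519.1589070058116, 'cx': 311.7848082494466, 'cy': 234.12487700672926, 'k1': 0.0272979253264698, 'rvec': array([ 2.23674074, -2.16985723,  0.05193662]), 'tvec': array([-0.00219219,  0.59793924,  1.33975374])}
jar [(0.94, [273, 250])]
tall_bottle [(0.6, [374, 248])]
square_bottle [(0.66, [464, 292])]
balance [(0.62, [367, 253])]
stirrer [(0.91, [450, 288])]
cooler [(0.81, [271, 250]), (0.31, [424, 211])]
stand [(0.91, [187, 290])]
0.8 [ 6.79710839e-06  9.92880302e-01  1.19116352e-01 -2.48997622e-06]
```

View pics/top0.png

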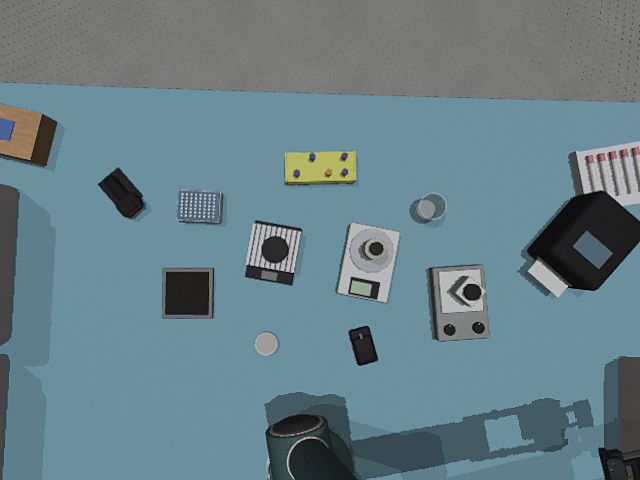

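View pics/scene0.png

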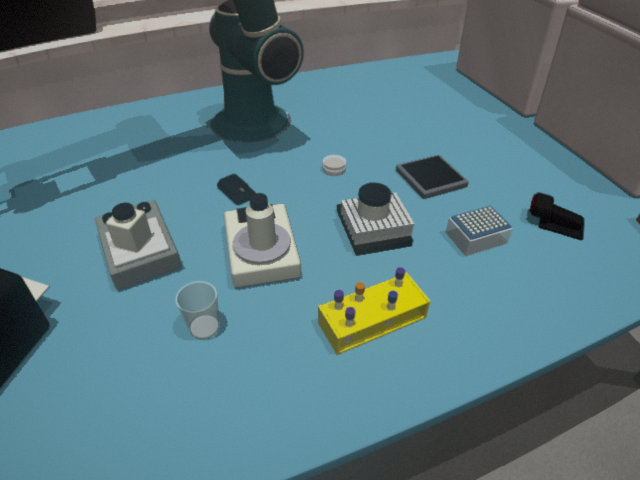

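Top view: jar on the cooler (273,250), tall bottle on the balance (375,250), square bottle on the stirrer (465,290), empty stand at (188,293). The beaker (430,208), rack (320,167) and tip box (200,206) stand behind the row. The scene view agrees.

```bash
cat > h.py <<'E'
from station import *
import numpy as np, cv2
def K(m): return np.array([[m["fx"],0,m["cx"]],[0,m["fy"],m["cy"]],[0,0,1.]]),np.array([m["k1"],0,0,0.])
def proj(m,P):
    k,d=K(m); return cv2.projectPoints(np.array(P,float).reshape(-1,1,3),m["rvec"],m["tvec"],k,d)[0].reshape(-1,2)
def cam(m):
    R=cv2.Rodrigues(m["rvec"])[0]; return R,-R.T@m["tvec"]
def w(m,uv,z):
    k,d=K(m); s=cv2.undistortPoints(np.array(uv,float).reshape(-1,1,2),k,d).reshape(-1,2)
    R,c=cam(m); v=np.c_[s,np.ones(len(s))]@R
    return c+v*((z-c[2])/v[:,2])[:,None]
def quat(yaw):  # tool down; fingers close along world direction (yaw+90deg)
    return [0,np.cos(yaw/2),np.sin(yaw/2),0]
def bird(img,m,cx,cy,z,half=0.12,n=400):
    """rectified view of plane z: up=+x, left=+y"""
    g=np.linspace(half,-half,n); X,Y=np.meshgrid(cx+g,cy+g,indexing="ij")
    p=proj(m,np.c_[X.ravel(),Y.ravel(),np.full(X.size,z)]).astype(np.float32).reshape(n,n,2)
    return cv2.remap(img,p[...,0],p[...,1],cv2.INTER_LINEAR)
E
python3 - <<'E'
from h import *
m=imaging.camera_model("top")
for n,uv,z in [("stirrer",(460,294),.06),("balance",(371,248),.06),("cooler",(274,249),.056),("stand",(188,293),.022),("beaker",(430,208),.04),("rack",(320,167),.08),("tip",(200,206),.05)]:
    print(n,w(m,[uv],z).round(3))
mw=imaging.camera_model("wrist"); R,c=cam(mw); print("wrist cam",c-telemetry.get_tool_pos(),R[2],mw["fx"])
for z in (.25,.3,.35): print(z,[inverse_kinematics([x,y,z],quat(0)) is not None for x,y in [(.5,-.45),(.6,-.15),(.6,.1),(.5,.3)]])
E
```

```text
stirrer [[ 0.457 -0.358  0.06 ]]
balance [[ 0.565 -0.133  0.06 ]]
cooler [[0.556 0.11  0.056]]
stand [[0.437 0.329 0.022]]
beaker [[ 0.673 -0.284  0.04 ]]
rack [[0.762 0.001 0.08 ]]
tip [[0.659 0.301 0.05 ]]
wrist cam [0.08217911 0.01967196 0.14645399] [-0.30456904 -0.07266594 -0.94971436] 377.6075143965141
0.25 [True, True, True, True]
0.3 [True, True, True, True]
0.35 [True, True, True, True]
```

```bash
python3 - <<'E'
from h import *
import pickle
S={"stirrer":(.457,-.358,.06),"balance":(.565,-.133,.06),"cooler":(.556,.11,.056),"stand":(.437,.329,.022)}
out={};t=[]
for n,(x,y,z) in S.items():
    r=np.hypot(x,y); a=np.arctan2(y,x)
    p=[x+.03,y,.28]
    arm.movep(p,quat(0)); arm.hold(.15)
    m=imaging.camera_model("wrist"); im=imaging.get_image("wrist")
    out[n]=(im,m); b=bird(im,m,x,y,z,.12,400); t.append(b)
pickle.dump(out,open("w0.pkl","wb"))
M=np.vstack([np.hstack([t[3],t[2]]),np.hstack([t[1],t[0]])])
cv2.imwrite("pics/bird.png",cv2.resize(cv2.cvtColor(M,cv2.COLOR_RGB2BGR),(600,600)))
cv2.imwrite("pics/w_st.png",cv2.cvtColor(out["stirrer"][0],cv2.COLOR_RGB2BGR))
print(telemetry.get_time())
E
```

```text
6.1583
```

View pics/bird.png

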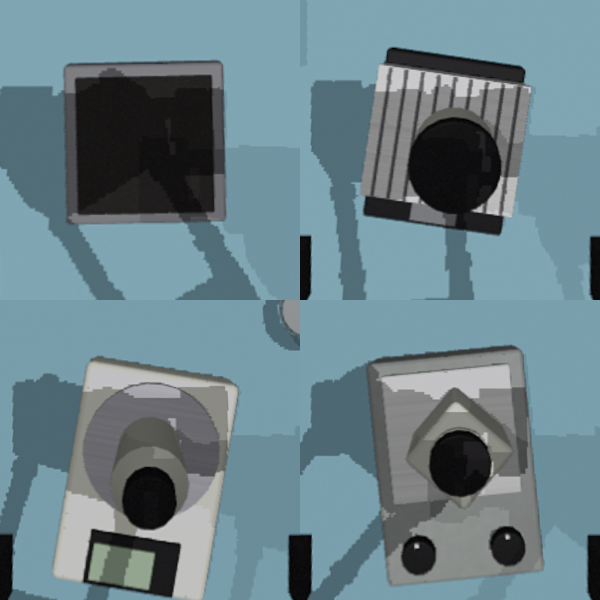

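View pics/w_st.png

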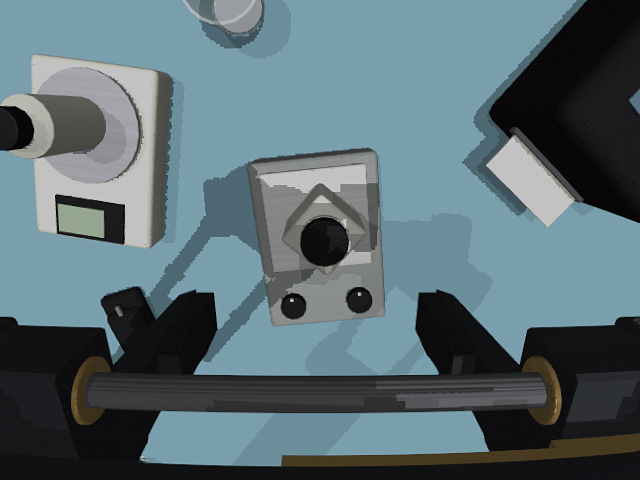

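Wrist views: the rectified tiles show all four tops clearly, and the square bottle is turned about 45°. I'll fit the known outlines to the edges.

```bash
cat > fit.py <<'E'
from h import *
from scipy.ndimage import map_coordinates, gaussian_filter
from scipy.optimize import differential_evolution
H,N=.13,520
def outline(sz):
    if np.isscalar(sz):
        a=np.linspace(0,2*np.pi,120,endpoint=False); n=np.c_[np.cos(a),np.sin(a)]; return n*sz/2,n
    sx,sy=np.array(sz)/2; s=np.linspace(-.93,.93,40); o=np.ones(40)
    return (np.r_[np.c_[o*sx,s*sy],np.c_[-o*sx,s*sy],np.c_[s*sx,o*sy],np.c_[s*sx,-o*sy]],
            np.r_[np.c_[o,0*o],np.c_[-o,0*o],np.c_[0*o,o],np.c_[0*o,-o]])
def fit(im,m,c,z,sz,yaw=None,rng=.02,yr=.3,sc=1.,draw=False):
    b=bird(im,m,c[0],c[1],z,H,N); g=gaussian_filter(cv2.cvtColor(b,cv2.COLOR_RGB2GRAY).astype(float),1.2)
    P,n=outline(sz); step=2*H/(N-1)
    def tr(p):
        a=p[2] if len(p)>2 else 0; R=np.array([[np.cos(a),-np.sin(a)],[np.sin(a),np.cos(a)]])
        return P@R.T+p[:2],n@R.T
    def f(p):
        q,nn=tr(p); s=lambda d: map_coordinates(g,((H-(q+d*nn))/step).T,order=1,mode="nearest")
        return -np.minimum(np.abs(s(.0015)-s(-.0015)),25).mean()
    bd=[(-rng,rng)]*2+([(yaw-yr,yaw+yr)] if yaw is not None else [])
    r=differential_evolution(f,bd,seed=1,popsize=25,tol=1e-6)
    q,_=tr(r.x)
    b=b.copy()
    for u,v in ((H-q)/step): cv2.circle(b,(int(round(v)),int(round(u))),1,(255,0,0),-1)
    return np.r_[np.array(c)[:2]+r.x[:2],r.x[2:]],-r.fun,b
E
cat > run1.py <<'E'
from fit import *
import pickle
o=pickle.load(open("w0.pkl","rb")); T=[]
J=[("stirrer","stirrer",(.457,-.358),.06,(.104,.104),0),("balance","balance",(.565,-.133),.06,.110,None),
("cooler","cooler",(.56,.11),.056,(.106,.124),0),("stand","stand",(.44,.33),.022,(.11,.11),0),
("square_body","stirrer",(.46,-.358),.122,(.054,.054),.785),("square_cap","stirrer",(.46,-.358),.140,.040,None),
("tall_cap","balance",(.563,-.133),.165,.032,None),("jar_lid","cooler",(.556,.11),.106,.066,None)]
for n,k,c,z,sz,y in J:
    p,s,b=fit(*o[k],c,z,sz,y,yr=.8 if n=="square_body" else .3); print(n,p.round(4),round(s,1)); T.append(cv2.resize(b,(200,200)) if 0 else cv2.resize(b[110:410,110:410],(200,200)))
cv2.imwrite("pics/fit.png",cv2.cvtColor(np.vstack([np.hstack(T[:4]),np.hstack(T[4:])]),cv2.COLOR_RGB2BGR))
E
python3 run1.py
```

```text
stirrer [ 0.4698 -0.3589  0.0998] 24.3
balance [ 0.5641 -0.1341] 22.8
cooler [ 0.5625  0.1132 -0.1759] 22.0
stand [0.4417 0.3321 0.0156] 25.0
square_body [ 0.4724 -0.365   0.8534] 21.3
square_cap [ 0.4727 -0.3646] 25.0
tall_cap [ 0.5703 -0.1334] 25.0
jar_lid [0.5603 0.1067] 24.4
```

View pics/fit.png

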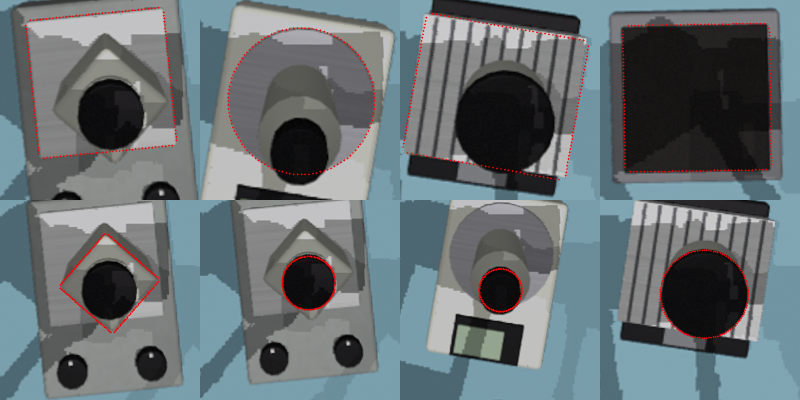

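Every outline sits on its edges. Next come the motion helper and the first transfer, parking the jar on the stand.

```bash
cat > pp.py <<'E'
from h import *
ST={"stirrer":(.4698,-.3589,.06),"balance":(.5641,-.1341,.06),"cooler":(.5625,.1132,.056),"stand":(.4417,.3321,.022)}
UP=.20   # underside height while carrying
def pick(xy,zs,yaw,hg,force=30):
    """hg: height of the grasp point above the container's underside"""
    dz=hg-.019; z0=zs+dz
    arm.move_gripper(.088); arm.movep([*xy,max(z0+.10,.23)],quat(yaw))
    arm.move_straight([*xy,z0+.02],rate=.15); arm.move_straight([*xy,z0],rate=.06)
    arm.move_gripper(0.02,force)
    print("gap",round(telemetry.get_finger_gap(),4),"F",telemetry.get_grasp_force(),"w",np.round(telemetry.get_wrist_force(),1))
    arm.move_straight([*xy,z0+.02],rate=.06); arm.move_straight([*xy,UP+dz],rate=.2)
    print("lifted gap",round(telemetry.get_finger_gap(),4),"w",np.round(telemetry.get_wrist_force(),1),"t",telemetry.get_time())
def place(xy,zs,yaw,hg,via=None):
    dz=hg-.019
    if via is not None: arm.movep([*via,UP+dz],quat(yaw))
    arm.movep([*xy,UP+dz],quat(yaw))
    arm.move_straight([*xy,zs+dz+.02],rate=.15); arm.move_straight([*xy,zs+dz+.004],rate=.04); arm.hold(.2)
    f0=telemetry.get_wrist_force()[2]
    for k in np.arange(.003,-.0036,-.0005):
        arm.move_straight([*xy,zs+dz+k],rate=.01); f=telemetry.get_wrist_force()[2]
        if f-f0>1.5: break
    print("touch at",round(k,4),"df",round(f-f0,2),"tcp",np.round(telemetry.get_tool_pos(),4))
    g=telemetry.get_finger_gap()
    arm.move_gripper(g+.006); arm.move_gripper(.088)
    arm.move_straight([*xy,zs+dz+.03],rate=.06); arm.move_straight([*xy,UP+.06],rate=.25)
    print("t",telemetry.get_time())
E
python3 - <<'E'
from pp import *
pick((.5603,.1067),.056,0.,.042)
s=ST["stand"]; place(s[:2],s[2],0.,.042)
cv2.imwrite("pics/s1.png",cv2.cvtColor(imaging.get_image("scene"),cv2.COLOR_RGB2BGR))
E
```

```text
gap 0.0644 F 30.00002581626177 w [ 0.  -0.4  0.6]
lifted gap 0.0644 w [ 0.1  0.6 -1.1] t 10.5833
touch at 0.0 df 3.52 tcp [0.4418 0.3322 0.0453]
t 17.575
```

View pics/s1.png

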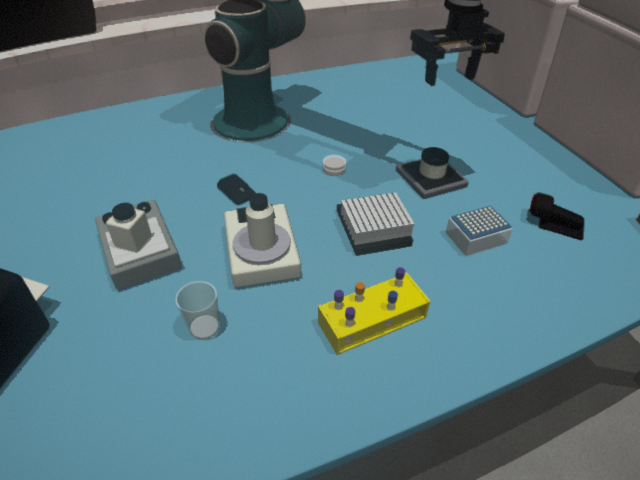

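The jar stands upright mid-stand at (434,165). Next: square bottle to the cooler.

```bash
sed -i 's/^UP=.20/UP=.22/' pp.py; python3 - <<'E'
from pp import *
c=ST["cooler"]
print(inverse_kinematics([.4725,-.3648,.25],quat(.8534)),inverse_kinematics([*c[:2],.25],quat(1.395)))
pick((.4725,-.3648),.06,.8534,.043)
place(c[:2],c[2],1.395,.043,via=(.56,-.13))
x=telemetry.get_tool_pos()
cv2.imwrite("pics/s2.png",cv2.cvtColor(imaging.get_image("scene"),cv2.COLOR_RGB2BGR))
E
```

```text
[-6.99197820e-01  1.10512841e-01  1.76350736e+00 -4.44089210e-16
  1.26757245e+00  1.81985071e-02] [ 1.55181600e-01  6.62993055e-02  1.81142435e+00 -4.44089210e-16
  1.26386900e+00  3.30977927e-01]
gap 0.0537 F 29.993472788482904 w [-2.1  2.4  4.3]
lifted gap 0.0536 w [-0.7 -0.1 -3.9] t 23.7333
touch at -0.0005 df 6.56 tcp [0.5626 0.1133 0.0801]
t 31.9083
```

View pics/s2.png

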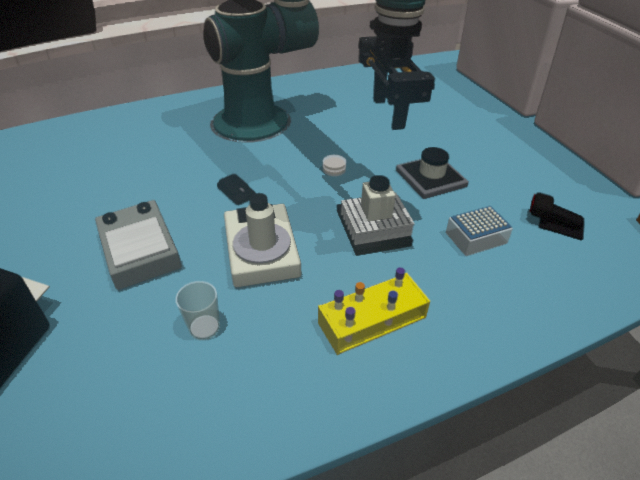

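The square bottle is upright on the cooler at (378,205). Now the tall bottle, then the jar.

```bash
python3 - <<'E'
from pp import *
pick((.5703,-.1334),.06,0.,.067)
s=ST["stirrer"]; place(s[:2],s[2],0.,.067)
g=imaging.get_image("scene")
print([ (round(d["score"],2),np.round(d["xy"])) for d in tip_of("scene","tall_bottle")[:2]],proj(imaging.camera_model("scene"),[s]))
cv2.imwrite("pics/s3.png",cv2.cvtColor(g,cv2.COLOR_RGB2BGR))
E
```

```text
gap 0.0493 F 29.994858233258128 w [ 0.3 -0.6  0.3]
lifted gap 0.0494 w [-0.1  0.2 -1.6] t 36.4917
touch at -0.0005 df 4.91 tcp [ 0.47   -0.359   0.1081]
t 43.625
[(0.79, array([137., 237.]))] [[136.02511791 240.19977449]]
```

View pics/s3.png

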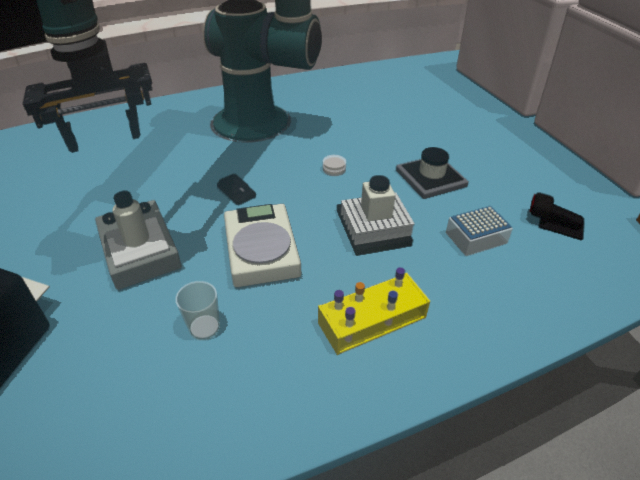

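The tall bottle is upright on the stirrer at (130,225) and the balance is clear. Next is the jar, then wrist checks of all three.

```bash
python3 - <<'E'
from pp import *
from fit import fit
s=ST["stand"]; b=ST["balance"]
pick(s[:2],s[2],0.,.042)
place(b[:2],b[2],0.,.042,via=ST["cooler"][:2])
T=[]
for st,h,d,sz,yw in (("cooler",.08,.040,(.106,.124),-.17),("balance",.05,.066,.110,None),("stirrer",.105,.032,(.104,.104),.1)):
    x,y,z=ST[st]; arm.movep([x+.03,y,.30],quat(0)); arm.hold(.15)
    m=imaging.camera_model("wrist"); im=imaging.get_image("wrist")
    p,sc,v=fit(im,m,(x,y),z+h,d); q,s2,v2=fit(im,m,(x,y),z,sz,yw)
    print(st,"cap-station mm",((p[:2]-q[:2])*1e3).round(1),round(sc,1),round(s2,1)); T.append(np.vstack([cv2.resize(k,(260,260)) for k in (v,v2)]))
cv2.imwrite("pics/end.png",cv2.cvtColor(np.hstack(T),cv2.COLOR_RGB2BGR))
cv2.imwrite("pics/s4.png",cv2.cvtColor(imaging.get_image("scene"),cv2.COLOR_RGB2BGR))
print(telemetry.get_time())
E
```

```text
gap 0.0646 F 30.00003095716238 w [ 0.3 -0.2  0.8]
lifted gap 0.0646 w [-0.2 -0.1 -1.9] t 50.1417
touch at 0.0 df 2.84 tcp [ 0.5642 -0.1341  0.0833]
t 57.9083
cooler cap-station mm [ 1.3 -2. ] 25.0 23.8
balance cap-station mm [-0.4  0.9] 25.0 25.0
stirrer cap-station mm [0.4 0.7] 25.0 21.5
61.4833
```

View pics/end.png

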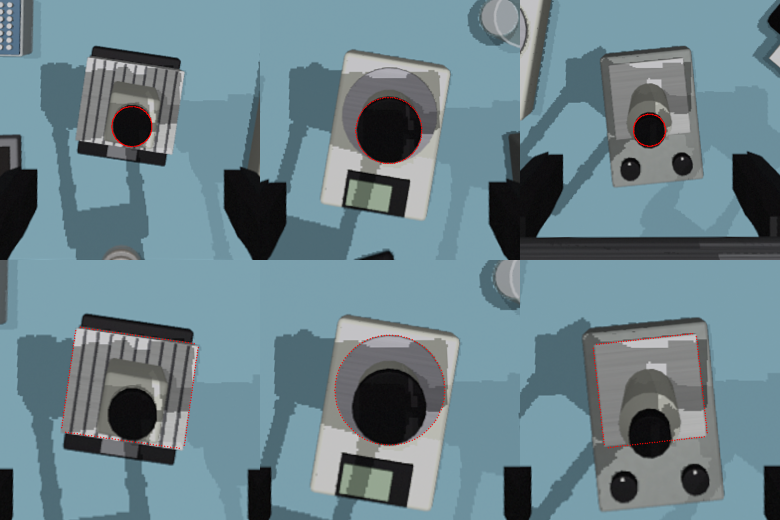

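View pics/s4.png

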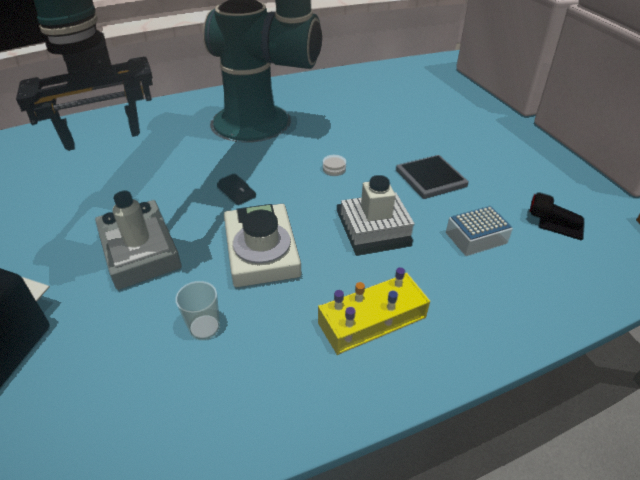

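The jar (261,230), tall bottle (130,225) and square bottle (378,200) stand upright within about 2.5 mm of their instruments' centres. The stand at (432,175) is empty and the bystanders have not moved.

```bash
python3 -c "
from station import *
print(arm.hand_in())"
```

```text
the job is handed in; nothing more can be done
None
```

I handed the job in at about 61 s: the jar is on the balance, the tall bottle on the stirrer and the square bottle on the cooling block, all upright and measured within about 2.5 mm of centre, with the stand empty and the beaker, tube rack and tip box where they were.

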